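Unclamp a coater's target plug and hold it tipped for inspection

TASK

The coater's target plug stands in the sleeve of its service stand, held down by a clamp tongue over its flange. Turn the clamp knob about a quarter turn counterclockwise (seen from above), so that the tongue is well clear of the plug, and leave it so; then draw the plug upright, by its black grip, all the way out of the sleeve, and only then tip it about 45 degrees from upright, any way you like, so that the disc on its lower end can be inspected. Finish while still holding it tipped and still, with the disc at least 15 cm above the bench and the plug touching nothing but the gripper; leave the bottle and the open box where they are.

Things in the scene. Friction and masses are not known exactly. Their poses are not given: they have to be found in the camera images.
- stand: Aluminium service stand fixed to the bench; origin at the centre of the underside of its base plate, z up. Base plate 90 (x) x 200 (y) x 12 mm. At its y = -47.5 mm an upright sleeve, outer diameter 64, bore 48, rim 85 mm above the bench, open at the top, with the plug in it; at its y = +47.5 mm a post of diameter 30 that carries the clamp on top.
- clamp (a joint): Angle of the clamp about its vertical axis, rad, growing counterclockwise seen from above, 0 to 1.57 (end stops). At 0 the tongue points at the plug (stand's -y) and its tip lies 8 mm over the flange, with 1.5 mm of play; it is locked up to about 0.35, clear from about 0.45, well clear from 0.8. Starts between 0 and 0.25. It turns stiffly (about 0.06 N m) and stays where it is left.
- clamp_knob (a point): Centre of the black knob bar on top of the clamp, 119 mm above the bench, on the turning axis, 95 mm from the plug's axis. The bar is 14 mm thick (along this point's x), 44 mm long (its y) and 36 mm high (from 98.5 to 134.5 mm above the bench). The frame turns with the clamp. Just under the bar is the flat steel tongue, 13 mm wide, 6 mm thick, that reaches 67 mm from the axis towards this point's -y.
- plug_grip (a point): Centre of the black grip of the plug (about 0.18 to 0.35 kg, centre of mass about 26 mm below this point), 119 mm above the bench at the start. z along the plug's axis, up while it stands. The grip is 36 mm (x) x 26 mm (y) x 56 mm high, with flat sides; below it is a round steel flange of diameter 72, 6 mm thick, its underside 34 mm under this point and resting on the sleeve's rim.
- plug_face (a point): Centre of the lower face of the plug's target disc (diameter 38 mm), on the plug's axis 97 mm below the grip's centre; 22 mm above the bench at the start. Disc, white stem and a boss of diameter 44 hang in the sleeve: the plug must rise 63 mm for the disc to leave it.
- wash_bottle: White bottle, diameter 60, 150 mm high, a bystander; origin at the centre of its underside.
- stub_box: Grey open box with compartments, 120 x 90 x 35 mm, a bystander; origin at the centre of its underside.
Things that resemble listed ones, but are neither listed nor needed, are in the scene too. Leave any purple look-alike of the part that bears plug_grip alone.

How it is judged (in metres and radians):
On the way, in this order (a step that is already met when the one before it is completed fails the run):
1. the clamp knob is turned until the tongue is well clear, the plug still seated (value of joint clamp above 0.75 rad and height (world z) of plug_face below 0.03 m), for 0.1 s.
2. the plug is drawn out of the sleeve, upright (within 20 degrees) (height (world z) of plug_face above 0.088 m and angle between plug_grip's own z axis and vertical below 0.35 rad and contact force between plug and the fingers above 1 N), for 0.1 s.
At the end, for the whole second after the job is handed in: The plug is held by the fingers alone, still, its axis 31 to 58 degrees from upright (45 asked), the centre of its disc's face more than 140 mm above the bench, clear of the stand, the clamp left open (height (world z) of plug_face above 0.14 m and angle between plug_grip's own z axis and vertical between 0.55 and 1.02 rad and contact force between plug and the fingers above 1 N and contact force between plug and stand below 0.2 N and linear speed of plug below 0.03 m/s and angular speed of plug below 0.2 rad/s and value of joint clamp above 0.6 rad); the arm keeps its last pose, push and grip.
It fails at once if a bystander is disturbed (moved more than 30 mm) (distance of any of wash_bottle, stub_box from where it was at the start of the episode above 0.03 m).
It also fails if it takes over 64 s, if anything falls off the work surface, if the arm or the gripper's body presses on something with over 40 N, if the wrist force passes 120 N, or if a joint passes its speed limit or range.

ROBOT

A 6-joint arm with a two-finger parallel gripper is mounted at the origin on the work surface. World frame = base frame: x ahead of the robot, y to its left, z up, the work surface at z = 0. Lengths are in mm, angles in degrees, forces in N, time in s.
With the tool pointing down it reaches from about 350 to 775 mm from the base axis. Payload 7.3 kg.
Tool frame: the origin (TCP) lies midway between the tips of the shut fingers; the grasp point (between the pads) lies tcp_to_grasp behind it (tcp_to_grasp is the distance from the TCP to the grasp point, in mm); z points along the fingers, y is the line along which they close (so a half turn about z gives the same grasp; the last joint's range is limited). The gripper opens to 92 mm and grips with 3 to 60 N. Pads are 19 mm wide; open, the fingers measure 130 mm over their backs; the gripper's body (75 mm by 190 mm) begins 47 mm behind the grasp point.
Start: joints at [-76.49, 19.595, 87.324, -0, 73.075, -8.365], TCP at [195.634, -487.209, 226.741] pointing down, gripper open.
Joint ranges: [-145.02, 145.02], [-44.19, 115.74], [2.07, 154.8], [-57.11, 237.11], [16.16, 152.29], [-177.93, 177.93]. Speed limits (degrees/s): [147.25, 147.25, 180, 180, 180, 180].

INTERFACE

Orientations are given as [roll, pitch, yaw] about the fixed x, y, z axes, in that order (R = Rz(yaw) Ry(pitch) Rx(roll)).
In Python, from station import read_state, snapshot, camera_info, hand_in, tcp_to_grasp gives the robot as it stands.
- The arm moves only by the shell command python3 -m creep 'ROWS' [FORCE]. ROWS is JSON, a list of rows, each a list of 7 numbers: the opening, from -1 (shut) to 1 (fully open), then the shift along the world's x, y, z in cm, then the turn, a rotation vector about the world's x, y, z in degrees. In form: [[grip, dx, dy, dz, rx, ry, rz], ...]. A call has 1 to 20 rows; each row is the pose to reach, as a shift and turn from the pose commanded when the call began; what a row does not reach only later rows make up. A row lasts 1/12 s, in which the tool goes at most 41.7 mm and 7.16 degrees, less where a joint would pass 70% of its speed; a pose out of reach is approached as far as the arm can. A call with a gripper value outside its range is refused whole. The fingers move at their own pace and stop on an object; FORCE is the grip in N (left out, the last holds). Time passes only in rows, so rows that repeat a pose let the fingers close. It gives the time, the measured TCP pose, the force, the opening and the grip force at its end, in the units of the state.
- read_state(): the state, without advancing time (a new reading comes with each control period).
- snapshot(name): name is "scene" or "side" or "wrist"; returns the picture (480x640x3 uint8, blue, green, red); there is no depth.
- camera_info(name): a dict with "mtx" (3x3 intrinsics, pixels), "R" (3x3) and "t" (3): a world point X has camera coordinates R X + t; the wrist camera has in their place "tool_from_camera" (4x4, takes a point from camera to tool coordinates, whose origin is the TCP and whose axes are the flange's). Camera axes: x right, y down, z forward; pixel columns grow to the right and rows downward; lengths in mm; the calibration is good to about 2 mm. A picture is of the moment at which its call begins: read the wrist's pose just before it. camera_info takes no time and is no camera call.
- hand_in(): hands the job in; it is judged then, once.
The state is a dict: "time_s": time; "joint_positions": joint angles; "qvel": joint speeds; "effort": joint torques, N m; "position": TCP position; "tool_rot": TCP orientation; "wrist_force": force on the tool from outside, world axes, zero at the start; "moment": the same for the moment, N m; "finger_gap": finger opening in mm; "grip_force": force on a finger pad.
Only numpy, scipy, OpenCV 4.12 (cv2) and the standard library are available. Lean on these libraries where they do the work, as an engineer would, in place of code of your own. Each camera call takes 0.05 s, during which the arm holds its last target. There are 200 camera calls.

## Working session

There is one attempt and no reset: what is moved stays moved. The work goes in short steps, Python scripts to look and compute and a shell command to move; the robot and the scene stay as the last step left them, time stands still between calls to the robot, and variables do not carry over. Pictures are saved under pics/ and viewed, at most 10 in all, crops included, and the job is handed in when it is done.

```bash
mkdir -p pics; python3 - <<'E'
from station import *
import cv2,numpy as np
s=read_state();print({k:np.round(v,2).tolist() for k,v in s.items()},tcp_to_grasp)
for n in("scene","side"):
    cv2.imwrite(f"pics/{n}0.png",snapshot(n));c=camera_info(n);print(n,np.round(c["mtx"],1).tolist(),np.round(-c["R"].T@c["t"],0))
print(camera_info("wrist"))
E
```

```text
{'time_s': 0.0, 'joint_positions': [-76.49, 19.64, 87.38, -0.0, 73.07, -8.37], 'qvel': [-0.01, 0.18, -0.01, -0.02, 0.07, -0.0], 'effort': [0.0, -43.12, -24.42, 0.07, 0.06, -0.0], 'position': [195.52, -486.82, 226.06], 'tool_rot': [-179.92, -0.01, 21.87], 'wrist_force': [0.79, -0.28, 0.72], 'moment': [0.02, 0.0, -0.02], 'grip_force': 0.0, 'finger_gap': 91.49} 18.8
scene [[474.7, 0.0, 322.9], [0.0, 474.7, 246.0], [0.0, 0.0, 1.0]] [1283.  316.  943.]
side [[492.8, 0.0, 321.3], [0.0, 492.8, 238.8], [0.0, 0.0, 1.0]] [134. 659. 996.]
{'mtx': array([[392.73623522,   0.        , 321.38456603],
       [  0.        , 392.73623522, 241.34180206],
       [  0.        ,   0.        ,   1.        ]]), 'tool_from_camera': array([[-1.96927657e-04, -9.58016020e-01, -2.86714609e-01,
         7.72145678e+01],
       [ 9.99999944e-01, -2.66500063e-04,  2.03629958e-04,
        -1.17414694e+00],
       [-2.71490224e-04, -2.86714553e-01,  9.58016018e-01,
        -1.56587021e+02],
       [ 0.00000000e+00,  0.00000000e+00,  0.00000000e+00,
         1.00000000e+00]])}
```

View pics/scene0.png

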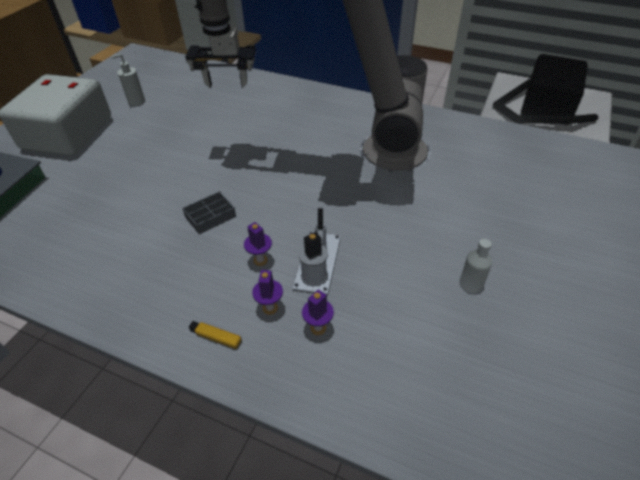

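View pics/side0.png

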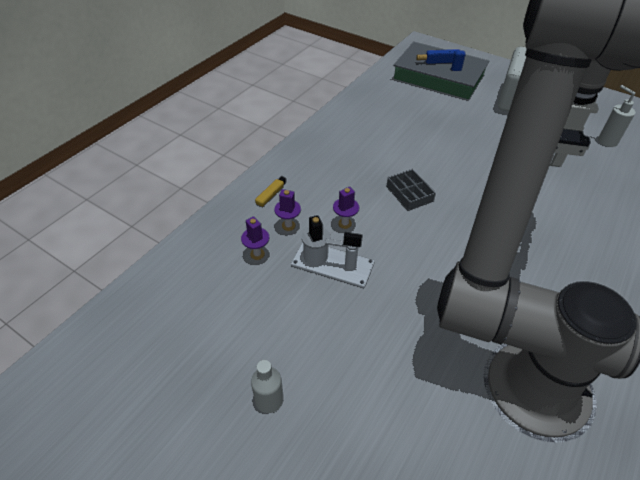

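The stand's black-gripped plug is at scene (313,245) and side (316,227). The black knob is at scene (321,218) and side (352,240). Three purple plugs on short stands, at scene (257,235), (266,285) and (318,305), are look-alikes. The black one in the sleeve beside the clamp fits the description, and I'll confirm it in an enlarged crop.

```bash
python3 - <<'E'
import cv2,numpy as np
a=cv2.imread("pics/scene0.png")[195:300,280:350];b=cv2.imread("pics/side0.png")[205:290,285:380]
f=lambda i,k:cv2.resize(i,None,fx=k,fy=k,interpolation=cv2.INTER_CUBIC)
a=f(a,5);b=f(b,4.7368)
o=np.zeros((525,800,3),np.uint8);o[:525,:350]=a;o[:b.shape[0],350:350+b.shape[1]]=b[:,:450]
cv2.imwrite("pics/crop0.png",o)
E
```

```text
(no output)
```

View pics/crop0.png

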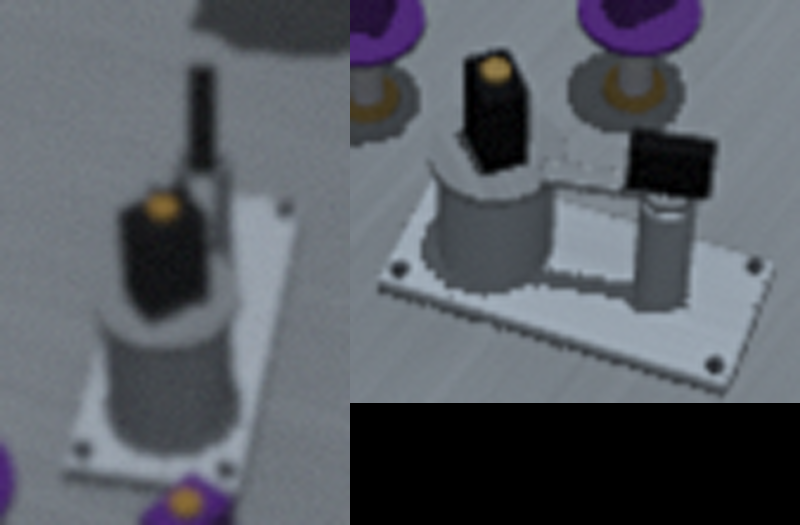

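The crop confirms it: a black grip with an amber cap stands in the grey sleeve. The tongue runs from the black knob bar to the flange. Amber cap is at scene (312.4,236.2) and side (315.8,219.6).

```bash
cat > h.py <<'E'
from station import *
import numpy as np,cv2
def P(n):
    c=camera_info(n);return c["mtx"],c["R"],np.ravel(c["t"])
def ray(n,p):
    K,R,t=P(n);return -R.T@t,R.T@np.linalg.solve(K,[*p,1])
def onz(n,p,z):
    o,d=ray(n,p);return o+d*(z-o[2])/d[2]
def tri(rs):
    A=0;b=0
    for o,d in rs:
        d=d/np.linalg.norm(d);M=np.eye(3)-np.outer(d,d);A=A+M;b=b+M@o
    X=np.linalg.solve(A,b);return X,[np.linalg.norm(np.cross(X-o,d/np.linalg.norm(d))) for o,d in rs]
def wray(p,s):
    from scipy.spatial.transform import Rotation as Ro
    c=camera_info("wrist");T=c["tool_from_camera"];R=Ro.from_euler("xyz",s["tool_rot"],degrees=True).as_matrix()
    return R@T[:3,3]+s["position"],R@T[:3,:3]@np.linalg.solve(c["mtx"],[*p,1])
E
python3 - <<'E'
from h import *
np.set_printoptions(precision=1,suppress=True)
print("cap",tri([ray("scene",(312.4,236.2)),ray("side",(315.8,219.6))]))
print("knob",tri([ray("scene",(320.4,218.6)),ray("side",(353,239.8))]))
for p in [(337,236.6),(296.4,285),(325.2,288.8)]:print("sc",onz("scene",p,12))
for p in [(295.3,262),(370.5,260.9),(362,282)]:print("si",onz("side",p,12))
print("box",onz("scene",(209,212),17),onz("side",(411,189),17),"bottle",onz("scene",(474,287),0),onz("side",(268,405),0))
for p in [(257,228),(266,276),(318,297)]:print("purple",onz("scene",p,120))
E
```

```text
cap (array([595.8, -24. , 148.1]), [np.float64(1.0030032217695797), np.float64(1.0030032217695621)])
knob (array([502.5, -45.8, 114. ]), [np.float64(1.2475084310736317), np.float64(1.2475084310736415)])
sc [454.2 -18.9  12. ]
sc [647.5 -47.7  12. ]
sc [630.2  22.8  12. ]
si [627.8  20.8  12. ]
si [469.6 -91.9  12. ]
si [453.  -20.9  12. ]
box [ 511.6 -390.7   17. ] [ 506.6 -394.    17. ] bottle [470.8 357.7   0. ] [455.6 356.9   0. ]
purple [ 600.  -171.6  120. ]
purple [725.  -79.1 120. ]
purple [732.3  51.5 120. ]
```

The points agree with the text:
- Cap height measures 148 mm (147 expected).
- Knob to plug axis measures 95 to 96 mm.
- The base-plate holes match the 90 x 200 plate, with the stand's long axis at about 13.5°.

Next I hover over the knob and look with the wrist camera.

```bash
python3 -m creep '[[1,2.2,3.2,2,0,0,0],[1,4.5,6.5,2.4,0,0,0],[1,6.8,9.8,2.4,0,0,0],[1,9.2,13.1,2.4,0,0,0],[1,11.5,16.4,2.4,0,0,0],[1,13.8,19.7,2.4,0,0,0],[1,16.1,23,2.4,0,0,0],[1,18.4,26.3,2.4,0,0,0],[1,20.8,29.6,2.4,0,0,0],[1,23.1,32.9,2.4,0,0,0],[1,25.4,36.2,2.4,0,0,0],[1,27.7,39.5,2.4,0,0,0],[1,29.5,42,2.4,0,0,0],[1,31,44.1,2.4,0,0,0],[1,31,44.1,2.4,0,0,0],[1,31,44.1,2.4,0,0,0],[1,31,44.1,2.4,0,0,0]]' 20
python3 - <<'E'
from h import *
import json
s=read_state();i=snapshot("wrist");cv2.imwrite("pics/w1.png",i)
json.dump({k:np.array(s[k]).tolist() for k in("position","tool_rot")},open("w1.json","w"));print(s["joint_positions"])
E
```

```text
time_s: 1.52
position: [505.1, -46.5, 250.3]
tool_rot: [-180.0, 0.1, 21.9]
wrist_force: [-0.5, 0.7, 0.5]
finger_gap: 91.7
grip_force: 0.0
[-1.39059295e+01  1.67236634e+01  8.76498429e+01 -3.28992214e-02
  7.56917733e+01  5.42109289e+01]
```

View pics/w1.png

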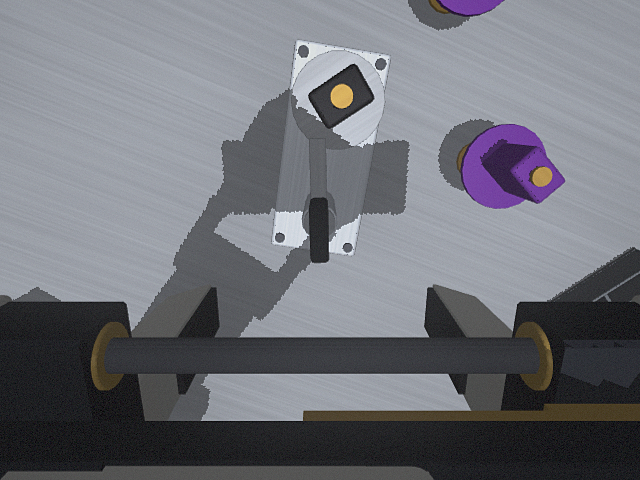

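The wrist view shows the knob bar at (311–329, 198–263), nearly aligned with the tool's x. The grip's top corners are at about (309,95), (354,65), (374,97) and (328,128), with the amber cap at (342,96).

```bash
python3 - <<'E'
from h import *
import json
np.set_printoptions(precision=1,suppress=True)
s=json.load(open("w1.json"))
def wz(p,z):
    o,d=wray(p,s);return o+d*(z-o[2])/d[2]
print("cap",tri([ray("scene",(312.4,236.2)),ray("side",(315.8,219.6)),wray((342,96),s)]))
c=[wz(p,147) for p in[(309,95),(354,65),(374,97),(328,128)]]
for i in range(4):
    d=c[(i+1)%4]-c[i];print(c[i],np.linalg.norm(d),np.degrees(np.arctan2(d[1],d[0])))
print("ctr",np.mean(c,0))
for p in[(319.5,262),(312,262),(329,262),(319,205)]:print("knobtop",wz(p,134.5))
a,b=wz((317,140),98),wz((318.5,195),98);d=a-b;print("tongue",a,b,np.degrees(np.arctan2(d[1],d[0])))
for p in[(304,51),(380.5,64),(280,237.5),(348,247.5)]:print("hole",wz(p,12))
E
```

```text
cap (array([596. , -23.3, 148.6]), [np.float64(0.7770193346154455), np.float64(1.436417927902364), np.float64(0.863428901813032)])
[589.2  -3.2 147. ] 32.44622025204415 -36.21852034375644
[615.4 -22.4 147. ] 22.39011760330713 -123.00322361915632
[603.2 -41.2 147. ] 34.01627700501704 144.88642892510785
[575.4 -21.6 147. ] 23.012895020415964 53.014837945158554
ctr [595.8 -22.1 147. ]
knobtop [485.3 -51.8 134.5]
knobtop [483.2 -46.6 134.5]
knobtop [487.9 -58.2 134.5]
knobtop [524.7 -35.6 134.5]
tongue [563.9 -18.1  98. ] [525.1 -34.8  98. ] 23.308084521401117
hole [629.4  21.8  12. ]
hole [645.6 -47.8  12. ]
hole [454.1 -19.1  12. ]
hole [470.5 -89.4  12. ]
```

Axes agreed from three views: knob at (503.7, −44.6), tongue at about 22.5° (clamp about 0.16 rad), plug at (596, −23). The grip's long side lies at −35.5°. I descend on the knob and close.

```bash
python3 -m creep '[[1,-0.1,0.2,-3,0,0,0.5],[1,-0.1,0.2,-6,0,0,0.5],[1,-0.1,0.2,-9,0,0,0.5],[1,-0.1,0.2,-11,0,0,0.5],[1,-0.1,0.2,-12.5,0,0,0.5],[1,-0.1,0.2,-13.6,0,0,0.5],[1,-0.1,0.2,-14.5,0,0,0.5],[1,-0.1,0.2,-14.5,0,0,0.5],[-0.4,-0.1,0.2,-14.5,0,0,0.5],[-0.8,-0.1,0.2,-14.5,0,0,0.5],[-1,-0.1,0.2,-14.5,0,0,0.5],[-1,-0.1,0.2,-14.5,0,0,0.5],[-1,-0.1,0.2,-14.5,0,0,0.5],[-1,-0.1,0.2,-14.5,0,0,0.5],[-1,-0.1,0.2,-14.5,0,0,0.5],[-1,-0.1,0.2,-14.5,0,0,0.5]]' 25
```

```text
time_s: 2.9
position: [504.7, -44.2, 105.8]
tool_rot: [180.0, -0.0, 22.4]
wrist_force: [-0.5, -0.5, 0.2]
finger_gap: 43.0
grip_force: 0.0
```

```bash
python3 -m creep '[[-1,0,0,0,0,0,0],[-1,0,0,0,0,0,0],[-1,0,0,0,0,0,0],[-1,0,0,0,0,0,0],[-1,0,0,0,0,0,0],[-1,0,0,0,0,0,0],[-1,0,0,0,0,0,0],[-1,0,0,0,0,0,0]]' 25
```

```text
time_s: 3.57
position: [504.8, -44.5, 105.8]
tool_rot: [180.0, -0.0, 22.4]
wrist_force: [0.8, -2.1, -1.5]
finger_gap: 13.7
grip_force: 24.9
```

The bar is held at 14 mm. Now I turn it 72° counterclockwise.

```bash
python3 -m creep '[[-1,0,0,0,0,0,4],[-1,0,0,0,0,0,9],[-1,0,0,0,0,0,14],[-1,0,0,0,0,0,19],[-1,0,0,0,0,0,24],[-1,0,0,0,0,0,29],[-1,0,0,0,0,0,34],[-1,0,0,0,0,0,39],[-1,0,0,0,0,0,44],[-1,0,0,0,0,0,49],[-1,0,0,0,0,0,54],[-1,0,0,0,0,0,59],[-1,0,0,0,0,0,64],[-1,0,0,0,0,0,68],[-1,0,0,0,0,0,72],[-1,0,0,0,0,0,72],[-1,0,0,0,0,0,72],[-1,0,0,0,0,0,72]]' 25
```

```text
time_s: 5.07
position: [504.4, -44.2, 105.7]
tool_rot: [-180.0, 0.0, 94.3]
wrist_force: [-0.8, -1.4, 0.9]
finger_gap: 14.1
grip_force: 24.9
```

```bash
python3 -m creep '[[0,0,0,0,0,0,0],[0,0,0,0,0,0,0],[0,0,0,0,0,0,0],[0,0,0,0,0,0,0],[0,0,0,0,0,0,0],[0,0,0,0,0,0,0],[0,0,0,0,0,0,0],[0,0,0,2,0,0,0],[0,0,0,5,0,0,0],[0,0,0,8,0,0,0],[0,0,0,11,0,0,0],[1,1,0.3,14.4,0,0,-5],[1,4,1,14.4,0,0,-12],[1,7,1.6,14.4,0,0,-19],[1,9.2,2.1,14.4,0,0,-26],[1,9.2,2.1,14.4,0,0,-33],[1,9.2,2.1,14.4,0,0,-40],[1,9.2,2.1,14.4,0,0,-40],[1,9.2,2.1,14.4,0,0,-40],[1,9.2,2.1,14.4,0,0,-40]]' 25
python3 - <<'E'
from h import *
import json
s=read_state();i=snapshot("wrist");cv2.imwrite("pics/w2.png",i)
json.dump({k:np.array(s[k]).tolist() for k in("position","tool_rot")},open("w2.json","w"));print(s["joint_positions"])
E
```

```text
time_s: 6.73
position: [596.5, -23.2, 249.8]
tool_rot: [-180.0, 0.0, 54.6]
wrist_force: [-0.9, -0.2, 0.7]
finger_gap: 91.5
grip_force: 0.0
[-9.58445852e+00  2.64216913e+01  7.30573461e+01 -1.40235326e-03
  8.05225635e+01  2.58436036e+01]
```

View pics/w2.png

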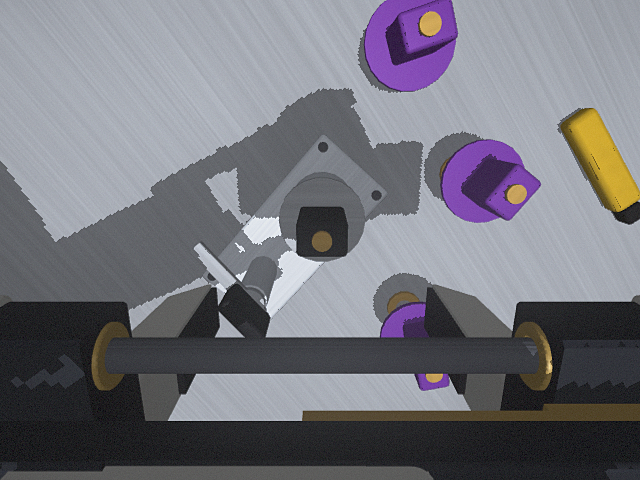

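The tongue points away to the left, tip at (197,247), well clear of the plug. The grip is square to the image with its lower edge at (296–347, 256) and the cap at (321.5,241). I check the cap by triangulation.

```bash
python3 - <<'E'
from h import *
import json
np.set_printoptions(precision=1,suppress=True)
s=json.load(open("w2.json"));s1=json.load(open("w1.json"))
print("cap",tri([wray((342,96),s1),wray((321.5,241),s)]))
def wz(p,z):
    o,d=wray(p,s);return o+d*(z-o[2])/d[2]
a,b=wz((197,247),98),wz((245,300),120)
print("tongue",np.degrees(np.arctan2(*(a-[503.7,-44.6,98])[1::-1])))
a,b=wz((296.5,256),147),wz((347.5,256),147);d=b-a;print("edge",np.linalg.norm(d),np.degrees(np.arctan2(d[1],d[0])))
E
```

```text
cap (array([596.5, -21.9, 149.5]), [np.float64(0.34522332433056485), np.float64(0.3452233243304579)])
tongue 92.41033646728009
edge 35.55364540598062 -35.44228486818983
```

The clamp is at about 79° (1.38 rad), and the grip edge measures 35.6 mm at −35.4°, square to the fingers. I descend and grip.

```bash
python3 -m creep '[[1,0,0,-3,0,0,0],[1,0,0,-6,0,0,0],[1,0,0,-9,0,0,0],[1,0,0,-11,0,0,0],[1,0,0,-12.5,0,0,0],[1,0,0,-13.8,0,0,0],[1,0,0,-14.8,0,0,0],[1,0,0,-14.8,0,0,0],[-1,0,0,-14.8,0,0,0],[-1,0,0,-14.8,0,0,0],[-1,0,0,-14.8,0,0,0],[-1,0,0,-14.8,0,0,0],[-1,0,0,-14.8,0,0,0],[-1,0,0,-14.8,0,0,0],[-1,0,0,-14.8,0,0,0],[-1,0,0,-14.8,0,0,0],[-1,0,0,-14.8,0,0,0],[-1,0,0,-14.8,0,0,0],[-1,0,0,-14.8,0,0,0],[-1,0,0,-14.8,0,0,0]]' 45
```

```text
time_s: 8.45
position: [596.7, -23.2, 101.8]
tool_rot: [180.0, 0.0, 54.4]
wrist_force: [-0.6, -0.8, 0.5]
finger_gap: 35.7
grip_force: 45.0
```

```bash
python3 -m creep '[[-1,0,0,0.5,0,0,0],[-1,0,0,1.2,0,0,0],[-1,0,0,2,0,0,0],[-1,0,0,3,0,0,0],[-1,0,0,4,0,0,0],[-1,0,0,5,0,0,0],[-1,0,0,6,0,0,0],[-1,0,0,7,0,0,0],[-1,0,0,8,0,0,0],[-1,0,0,9,0,0,0],[-1,0,0,10.5,0,0,0],[-1,0,0,12,0,0,0],[-1,0,0,13.5,0,0,0],[-1,0,0,15,0,0,0],[-1,0,0,16.5,0,0,0],[-1,0,0,18,0,0,0],[-1,0,0,19,0,0,0],[-1,0,0,20,0,0,0],[-1,0,0,20,0,0,0],[-1,0,0,20,0,0,0]]' 45
```

```text
time_s: 10.12
position: [596.7, -23.2, 301.8]
tool_rot: [180.0, -0.0, 54.4]
wrist_force: [0.2, 0.8, -3.3]
finger_gap: 36.2
grip_force: 45.0
```

```bash
python3 -m creep '[[-1,0,0,0,0,-2,0],[-1,0,0,0,0,-5,0],[-1,0,0,0,0,-8,0],[-1,0,0,0,0,-12,0],[-1,0,0,0,0,-16,0],[-1,0,0,0,0,-20,0],[-1,0,0,0,0,-24,0],[-1,0,0,0,0,-28,0],[-1,0,0,0,0,-32,0],[-1,0,0,0,0,-36,0],[-1,0,0,0,0,-39,0],[-1,0,0,0,0,-42,0],[-1,0,0,0,0,-44,0],[-1,0,0,0,0,-45,0],[-1,0,0,0,0,-45,0],[-1,0,0,0,0,-45,0],[-1,0,0,0,0,-45,0],[-1,0,0,0,0,-45,0],[-1,0,0,0,0,-45,0],[-1,0,0,0,0,-45,0]]' 45
python3 - <<'E'
from h import *
from scipy.spatial.transform import Rotation as Ro
s=read_state();print(s["joint_positions"],s["qvel"],Ro.from_euler("xyz",s["tool_rot"],degrees=True).as_matrix()[:,2])
a=snapshot("scene")[100:340,180:500];b=snapshot("side")[100:340,150:470]
f=lambda i:cv2.resize(i,(400,300));o=np.hstack([f(a),f(b)]);cv2.imwrite("pics/end.png",o)
E
```

```text
time_s: 11.78
position: [596.8, -23.2, 301.8]
tool_rot: [140.9, -24.3, 63.1]
wrist_force: [-0.1, 0.4, -2.0]
finger_gap: 35.4
grip_force: 45.0
[-15.39834447   4.44604803 110.25435773  27.70620986  23.82461556
  -1.06391663] [-0.05403654 -0.17328532  0.17216331  0.16807997 -0.14748719 -0.17405361] [ 7.07045284e-01  6.82336568e-05 -7.07168270e-01]
```

View pics/end.png

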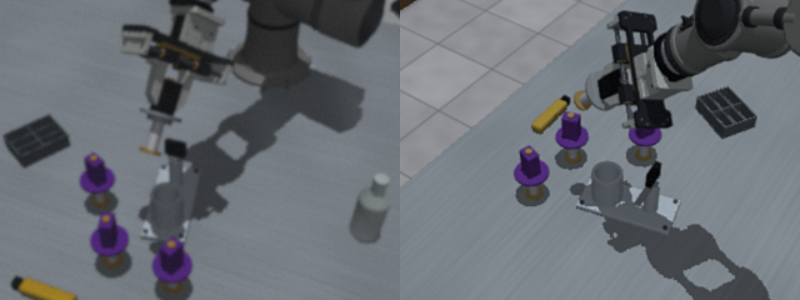

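The plug hangs tipped in the gripper, with its disc at scene (298,220) and side (296,180). The sleeve is empty, and the bottle, box and open clamp are undisturbed. I check the disc's position, then hand in if it fits.

```bash
python3 - <<'E'
from h import *
X,e=tri([ray("scene",(298.4,220)),ray("side",(295.6,180))]);g=np.array([583.5,-23.2,315]);d=X-g
t=np.degrees(np.arccos(-d[2]/np.linalg.norm(d)));print(X,e,np.linalg.norm(d),t)
if 37<t<53 and X[2]>170: print(hand_in())
E
```

```text
[651.56794884 -25.85462522 246.95340599] [np.float64(1.5538020437646398), np.float64(1.553802043764644)] 96.28411941320529 45.03075881519583
the job is handed in; nothing more can be done
None
```

The job is handed in: the clamp is open at about 79°, and the plug was drawn upright and is held still, tipped 45°, with its disc about 247 mm above the bench and the bottle and box left in place (no verdict came back).

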